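# Stand the check weight on the letter scale

## Robot

A 7-joint arm with a two-finger parallel gripper is mounted at the origin on the work surface. World frame = base frame: x ahead of the robot, y to its left, z up, the work surface at z = 0. Lengths are in m, angles in degrees, forces in N, time in s.
With the tool pointing down it reaches from about 0.35 to 0.9 m from the base axis. Payload 7.2 kg.
Tool frame: the origin (TCP) lies midway between the tips of the shut fingers; the grasp point (between the pads) lies 19 mm behind it (ctrl.grip_depth is the distance from the TCP to the grasp point, in m); z points along the fingers, y is the direction in which the jaws open and shut (so a half turn about z gives the same grasp; the last joint's range is limited). The gripper opens to 88 mm and grips with 3 to 60 N. Pads are 20 mm wide; open, the fingers measure 115 mm over their backs; the gripper's body (75 mm by 178 mm) begins 61 mm behind the grasp point.
Start: joints at [-3.908, 23.554, -0.728, 91.456, 0.321, 64.991, -4.71], TCP at [0.625, -0, 0.223] pointing down, gripper open.
Joint ranges: [-169.25, 169.25], [-16.82, 113.86], [-84.01, 82.57], [7.8, 145.47], [-59.2, 239.2], [7.22, 106.19], [-163.78, 163.78]. Speed limits (degrees/s): [136.94, 136.94, 172.46, 172.46, 180, 180, 180].

## Interface

Orientations are given as [roll, pitch, yaw] about the fixed x, y, z axes, in that order (R = Rz(yaw) Ry(pitch) Rx(roll)).
In Python, from workcell import ctrl gives the robot as it stands. The module is installed in compiled form; this text tells all that it offers. Calls block until the motion is done:
- ctrl.move_pose(position, orientation): joint-space move of the TCP to a pose.
- ctrl.move_linear(position, orientation=None, speed=0.15, force_limit=None): straight line of the TCP; orientation=None keeps the orientation; speed is the mean speed in m/s. With force_limit (N) it stops when the force on the tool has changed by that much, and returns True; else False.
- ctrl.set_joints(angles): joint-space move.
- ctrl.grip(opening, strength=None): opening from 0.0 (shut) to 1.0 (fully open); strength is the grip in N (None keeps the last); returns when the fingers have stopped.
- ctrl.hold(seconds).
- ctrl.inverse_kinematics(position, orientation): joint angles nearest the present ones, or None.
- ctrl.capture(name): name is "scene" or "side" or "wrist"; returns a dict with "pixels" (384x512x3 uint8, red, green, blue), "range_z" (384x512 float32, m along the optical axis (not along the pixel's ray), 0 where there is no reading), "K" (3x3 intrinsics, pixels), "R" (3x3) and "t" (3): a world point X has camera coordinates R X + t. Camera axes: x right, y down, z forward; pixel columns grow to the right and rows downward; lengths in m; the calibration is good to about 2 mm. A picture is of the moment at which its call begins.
A pose or a line that the arm cannot do raises ctrl.PlanningError and nothing moves.
- ctrl.finish_job(): hands the job in, once; it reports no verdict.
Trained networks look in the newest picture that a camera, given by its name, has taken for a name from the list of things; names that differ only in an ending like _2 or _b are one class to them, and where a whole thing is asked for, a point or a joint stands for the part that bears it (a point fixed in the world has none). Each returns a list of dicts, best first, with "confidence" (0 to 1); they miss things now and then, are a little off and sometimes report something else, mostly with a low value. They report only what shows in the picture. A call takes as long as a camera call. They do not tell look-alikes from the thing itself.
- ctrl.find_in(camera, name): "extent" ([left, top, width, height] in pixels, round what is visible of it).
- ctrl.tip_of(camera, name): "at" ([column, row] in pixels: a listed point, or the origin of a listed thing).
Readings, each from a call of its own:
- ctrl.get_t(): time.
- ctrl.get_joint_pos(): joint angles.
- ctrl.get_joint_velocities(): joint speeds.
- ctrl.get_joint_torque(): joint torques, N m.
- ctrl.get_position(): TCP position.
- ctrl.get_eef_rot(): TCP orientation.
- ctrl.get_ft_force(): force on the tool from outside, world axes, zero at the start.
- ctrl.get_ft_torque(): the same for the moment, N m.
- ctrl.get_width(): opening from 0.0 (shut) to 1.0 (fully open).
Only numpy, scipy, OpenCV 4.12 (cv2) and the standard library are available. Lean on these libraries where they do the work, as an engineer would, in place of code of your own. Each camera call takes 0.05 s, during which the arm holds its last target.

## Task

Check the office scale: take the larger of the two steel check weights from its sloping wooden cradle and stand it upright, knob up, in the middle of the scale's pan, inside the inner ring marked on it. Lower it gently until the sprung pan begins to bear it before you let go - do not drop it or lean hard on the pan, whose height you will have to feel or look for - then leave it standing there, and leave the smaller weight and everything else on the desk where they are.

Things in the scene. Friction and masses are not known exactly. Their poses are not given: they have to be found in the camera images.
- big_mid (a point): the larger check weight: plain steel cylinder 42 mm across, 52 mm long, with a necked knob (26 mm across) on its top end, 69 mm long in all, about 0.55 kg. This point is on its axis, 30 mm from its flat foot (near the centre of mass); z runs along the weight from foot to knob. At the start it lies in its cradle, the axis rising 30 degrees towards the knob, this point 51 mm above the desk
- big_foot (a point): centre of the flat foot of the larger check weight, same axes as big_mid
- cradle_big: fixed wooden cradle of the larger weight: base 92 x 52 x 8 mm, with a sloping trough in which the weight lies foot end low, knob end up towards the cradle's -x. The trough is 38 mm wide, narrower than the weight, so both sides of the cylinder are free for fingers. Origin under the base
- small_mid (a point): the smaller check weight, same shape: 28 mm across, 36 mm long without its knob, about 0.16 kg, lying the same way in a smaller cradle. This point is on its axis 20 mm from its foot. To be left alone
- scale: desk scale, fixed: beige housing 150 x 170 mm, its top 48 mm above the desk, display on its low front (-x) side; origin on the desk. Above the housing, on a height-adjustable pillar, is a flat round steel pan 120 mm across, marked with two thin rings 60 and 96 mm across
- scale_axis (a point): point on the vertical axis through the pan's middle, at the housing's top, 48 mm above the desk; the pan is above it. The empty pan's top is 81 to 119 mm above the desk, as somebody last set the pillar; this is not reported: look or feel for it. The pan is sprung: it sinks straight down about 0.5 mm per newton (3 mm under the larger weight), at most 10 mm
- stapler: black and grey stapler, 125 mm long, lying on the desk; origin under its middle. To be left alone
- pen: white pen lying on the desk between the cradles and the scale, 140 mm long, 10 mm thick; origin under its middle. To be left alone
- mug: white mug, 80 mm across, 95 mm high; origin under its middle. To be left alone
- mouse: black computer mouse, 105 x 60 x 30 mm; origin under its middle. To be left alone
- tape: grey tape dispenser, 130 x 55 x 80 mm; origin under its middle. To be left alone
- pencup: black round cup, 80 mm across, 100 mm high; origin under its middle. To be left alone
- stamp: small wooden hand stamp, 34 mm across, 56 mm high; origin under its middle. To be left alone
There are look-alikes about, which are no part of the job. Leave any turquoise look-alike of the part that bears big_mid alone.

How it is judged (in metres and radians):
On the way:
1. the larger weight, upright over the middle of the pan and still held by the fingers, is let down until the pan bears on it (over 0.5 N) (contact force between weight_big and scale above 0.5 N and contact force between the fingers and weight_big above 0.5 N and angle between big_mid's own z axis and vertical below 0.2 rad and horizontal distance between big_foot and scale_axis below 0.009 m), for 0.05 s.
At the end, for the whole second after the job is handed in: the larger weight stands on the scale's pan, knob up within 0.06 rad, its foot within 9 mm of the pan's axis (inside the inner ring), at rest, the pan carrying it (over 3.5 N) (horizontal distance between big_foot and scale_axis below 0.009 m and angle between big_mid's own z axis and vertical below 0.06 rad and z of big_mid in the frame of scale_axis above 0.04 m and contact force between weight_big and scale above 3.5 N and linear speed of weight_big below 0.02 m/s and angular speed of weight_big below 0.2 rad/s); the robot touches nothing.
It fails at once if the weight is dropped on the pan or pressed on it with more than 18 N (over three times its own weight) (contact force between weight_big and scale above 18 N).
It fails at once if the weight, let go over the pan, falls faster than 0.2 m/s (a drop of some millimetres) (contact force between the fingers and weight_big below 0.1 N and linear speed of weight_big above 0.2 m/s and horizontal distance between big_foot and scale_axis below 0.03 m).
It fails at once if the robot itself pushes on the scale with more than 15 N (contact force between any of the fingers, the arm and scale above 15 N).
It fails at once if the smaller weight is moved more than 15 mm (distance of small_mid from where it was at the start of the episode above 0.015 m).
It fails at once if a bystander is moved more than 25 mm (distance of any of stapler, pen, mug, mouse, tape, pencup, stamp from where it was at the start of the episode above 0.025 m).
It also fails if it takes over 42 s, if anything falls off the work surface, if the arm or the gripper's body presses on something with over 40 N, if the wrist force passes 120 N, or if a joint passes its speed limit or range.

## Working session

There is one attempt and no reset: what is moved stays moved. The work goes in short steps, each a Python script; the robot and the scene stay as the last script left them, time stands still between calls to the robot, and variables do not carry over. Pictures are saved under pics/ and viewed, and the job is handed in when it is done.

```bash
mkdir -p pics; cat > h.py <<'E'
import numpy as np, cv2
from workcell import ctrl
def cap(n,f=None):
    c=ctrl.capture(n)
    if f: cv2.imwrite('pics/'+f,c['pixels'][:,:,::-1])
    return c
def ray(c,u,v):
    d=np.linalg.inv(c['K'])@np.array([u,v,1.0]); R=c['R']; return -R.T@c['t'], R.T@d
def at_z(c,u,v,z):
    o,d=ray(c,u,v); return o+d*(z-o[2])/d[2]
def cloud(c):
    z=c['range_z'].astype(float); h,w=z.shape; u,v=np.meshgrid(np.arange(w),np.arange(h))
    P=np.stack([u*z,v*z,z],-1)@np.linalg.inv(c['K']).T
    P=(P-c['t'])@c['R']; P[z==0]=np.nan; return P
def proj(c,X):
    p=c['K']@(c['R']@np.array(X)+c['t']); return p[:2]/p[2]
E
python3 - <<'E'
from h import *
for n in ['scene','side','wrist']:
    c=cap(n,n+'0.png'); P=cloud(c); np.savez(n+'0.npz',**c)
    print(n,'cam',-c['R'].T@c['t'])
    for k in ['big_mid','big_foot','small_mid','scale_axis','scale','cradle_big']:
        for r in ctrl.tip_of(n,k)[:3]:
            u,v=map(int,np.round(r['at'])); u=min(max(u,0),511);v=min(max(v,0),383)
            print(k,np.round(r['at'],1),round(r['confidence'],2),np.round(P[v,u],3))
    for k in ['big_mid','small_mid']:
        print(k,[(np.round(r['extent']),round(r['confidence'],2)) for r in ctrl.find_in(n,k)])
print(ctrl.get_t())
E
```

```text
scene cam [1.13026806 0.42172073 1.17880321]
big_mid [364.2 270.6] 0.8 [0.534 0.357 0.033]
big_mid [331.5 234.2] 0.73 [0.515 0.207 0.066]
big_mid [298.3 221.1] 0.46 [0.54  0.084 0.038]
big_foot [334. 239.] 0.74 [0.52  0.221 0.057]
big_foot [304.1 230.6] 0.68 [0.539 0.116 0.004]
big_foot [355.5 259.4] 0.53 [0.499 0.311 0.001]
small_mid [299.5 254.9] 0.6 [0.641 0.175 0.051]
small_mid [331.3 233.3] 0.26 [0.516 0.203 0.07 ]
scale_axis [224.6 165.3] 0.59 [ 0.572 -0.244  0.093]
scale_axis [249.8 235.3] 0.41 [0.699 0.005 0.046]
cradle_big [333.4 241.3] 0.66 [0.526 0.223 0.052]
big_mid [(array([289., 215.,  20.,  19.]), 0.76), (array([316., 230.,  24.,  26.]), 0.68), (array([324., 225.,  18.,  21.]), 0.58), (array([354., 259.,  22.,  21.]), 0.58)]
small_mid []
side cam [0.52590551 0.90530454 0.76004371]
big_mid [287.2 259.6] 0.76 [0.501 0.216 0.06 ]
big_mid [277.2 165.1] 0.64 [ 0.553 -0.241  0.057]
big_mid [272.4 233. ] 0.63 [0.546 0.096 0.039]
big_foot [281.1 305.3] 0.96 [0.509 0.339 0.04 ]
big_foot [281.4 271. ] 0.68 [0.514 0.228 0.031]
big_foot [270.6 242.6] 0.54 [0.547 0.119 0.022]
small
[... 255 characters left out ...]
.4 246.5] 0.37 [0.773 0.176 0.037]
big_mid [(array([274., 244.,  22.,  29.]), 0.96), (array([266., 300.,  22.,  34.]), 0.67), (array([266., 223.,  13.,  25.]), 0.59)]
small_mid [(array([232., 239.,  15.,  18.]), 0.7), (array([288., 136.,  27.,  15.]), 0.23)]
wrist cam [0.62354504 0.06593308 0.38511178]
big_mid [173.2  88.9] 0.85 [0.549 0.085 0.041]
big_mid [ 76.4 176.4] 0.58 [0.447 0.    0.044]
big_mid [319.6 172.3] 0.46 [0.692 0.005 0.046]
big_foot [167.4  58.8] 0.75 [0.545 0.111 0.042]
scale_axis [370.6 222.8] 0.32 [ 0.735 -0.037  0.081]
scale [188.5 370. ] 0.85 [ 0.551 -0.227  0.048]
big_mid [(array([146.,  52.,  50.,  77.]), 0.65)]
small_mid [(array([244.,   2.,  29.,  20.]), 0.56)]
1.35
```

```bash
python3 - <<'E'
import cv2
s=cv2.imread('pics/scene0.png'); cv2.imwrite('pics/sc1.png',cv2.resize(s[120:300,180:420],None,fx=3.3,fy=3.3,interpolation=2))
s=cv2.imread('pics/side0.png'); cv2.imwrite('pics/sd1.png',cv2.resize(s[120:345,130:400],None,fx=2.6,fy=2.6,interpolation=2))
E
```

```text
(no output)
```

View pics/sc1.png

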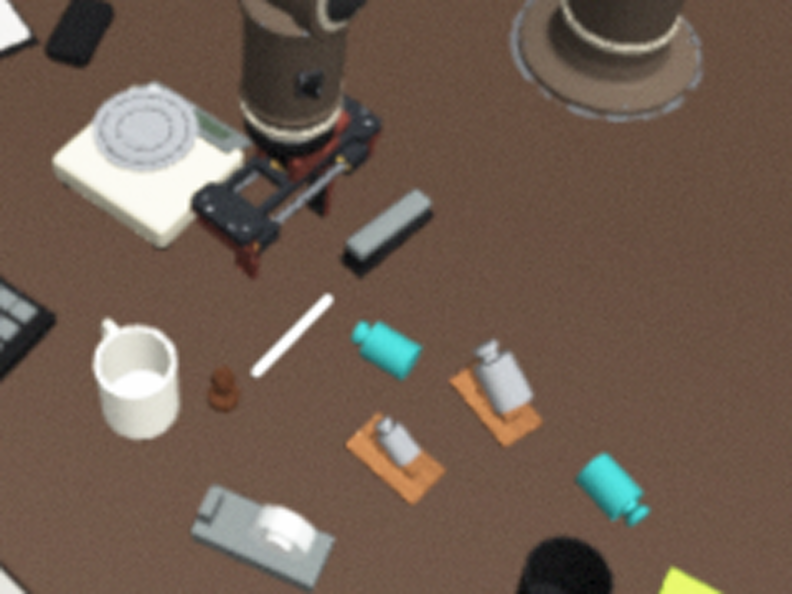

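View pics/sd1.png

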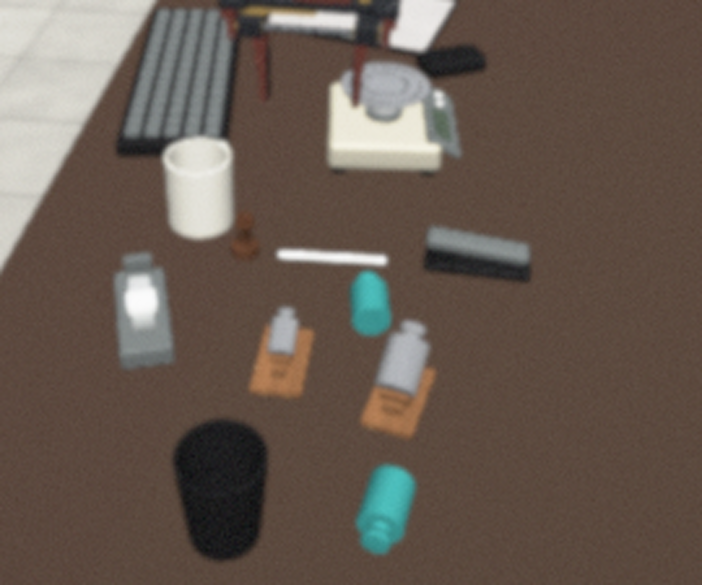

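View pics/wrist0.png

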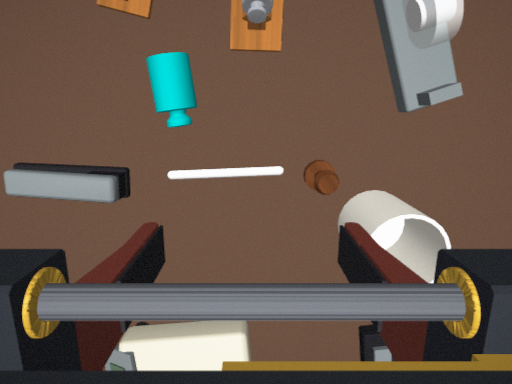

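The candidates in the scene image are:
- grey steel at (332,235) in the bigger cradle
- grey steel at (300,253) in the smaller cradle
- turquoise at (297,226)
- turquoise at (365,267)

Only the one at (332,235) is steel, larger and in a cradle. I'll confirm it with an enlarged wrist view.

```bash
python3 - <<'E'
from h import *
print(ctrl.get_eef_rot(), ctrl.get_width())
o=ctrl.get_eef_rot()
ctrl.move_pose([0.515,0.13,0.27],o)
c=cap('wrist','w1.png'); np.savez('w1.npz',**c); P=cloud(c)
for k in ['big_mid','big_foot','small_mid','cradle_big']:
    for r in ctrl.tip_of('wrist',k)[:3]:
        u,v=np.clip(np.round(r['at']).astype(int),0,[511,383]); print(k,u,v,round(r['confidence'],2),np.round(P[v,u],3))
print(ctrl.get_t())
E
```

```text
[1.79999939e+02 1.44143270e-04 8.99988310e+01] 0.9968808232118256
big_mid 243 104 0.67 [0.506 0.199 0.075]
big_mid 275 197 0.57 [0.543 0.094 0.041]
big_foot 272 175 0.7 [0.54  0.117 0.023]
big_foot 249 79 0.61 [0.512 0.224 0.061]
small_mid 352 130 0.85 [0.624 0.172 0.052]
2.3417
```

View pics/w1.png

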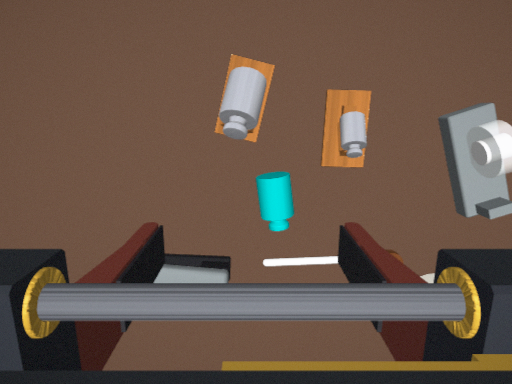

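The wrist image shows the larger steel weight in its wooden cradle at (243,100), knob at (236,128). The small weight is at (353,130) and a turquoise look-alike at (275,195). Next I'll fit the weight's axis and the pan from the depth data.

```bash
cat > fit.py <<'E'
from h import *
from scipy.optimize import least_squares
def fit(P,rgb,c0,rad=0.06):
    P=P.reshape(-1,3); rgb=rgb.reshape(-1,3).astype(float)
    m=np.isfinite(P).all(1)&(np.linalg.norm(P-c0,axis=1)<rad)&(P[:,2]>0.02)&((rgb.max(1)-rgb.min(1))<25)&(rgb.mean(1)>90)
    Q=P[m]
    def res(p):
        c=np.array([p[0],p[1],0.051]); k=np.array([np.cos(p[2])*np.cos(np.pi/6),np.sin(p[2])*np.cos(np.pi/6),.5])
        d=Q-c; s=d@k; r=np.linalg.norm(d-np.outer(s,k),axis=1)
        # outline SDF of revolve: body s -30..22 r21, knob to 39 r13
        def sd(a,b,R):
            x=r-R; y=np.maximum(a-s,s-b); return np.where((x>0)&(y>0),np.hypot(x,y),np.maximum(x,y))
        f=np.minimum(sd(-.03,.022,.021),sd(.030,.039,.013))
        return f
    best=None
    for a in [-90,-110,-70]:
        o=least_squares(res,[c0[0],c0[1],np.deg2rad(a)],loss='soft_l1',f_scale=.002)
        if best is None or o.cost<best.cost: best=o
    return best.x[:2],np.rad2deg(best.x[2]),len(Q),np.sqrt(np.mean(best.fun**2))
if __name__=='__main__':
    for n in ['w1','scene0','side0']:
        c=np.load(n+'.npz'); P=cloud(c)
        print(n,fit(P,c['pixels'],np.array([.506,.205,.051])))
    for n in ['scene0','side0','wrist0']:
        c=np.load(n+'.npz'); P=cloud(c).reshape(-1,3)
        m=np.isfinite(P).all(1)&(np.linalg.norm(P[:,:2]-[.567,-.235],axis=1)<.1)
        Q=P[m&(P[:,2]>.07)&(P[:,2]<.125)]; print(n,len(Q)); 
        if len(Q)<50: continue
        zm=np.median(Q[:,2]); Q=Q[abs(Q[:,2]-zm)<.006].astype(np.float32)
        (x,y),r=cv2.minEnclosingCircle(Q[:,:2].copy()); print(' pan z',zm,'circle',x,y,r,'mean',Q.mean(0), Q.min(0),Q.max(0))
        B=P[m&(abs(P[:,2]-.048)<.004)].astype(np.float32)
        print(' housing',len(B),cv2.minAreaRect(B[:,:2].copy()))
E
python3 fit.py
```

```text
w1 (array([0.50401465, 0.20136646]), np.float64(-103.64610771025687), 2426, np.float64(0.0009059007216483096))
scene0 (array([0.50871944, 0.20007116]), np.float64(-102.73084540720389), 223, np.float64(0.0020553682201472348))
side0 (array([0.50711481, 0.19843715]), np.float64(-104.50051383992366), 387, np.float64(0.00177723648980275))
scene0 650
 pan z 0.09242324943144531 circle 0.5555939078330994 -0.2706681787967682 0.062471918761730194 mean [ 0.5568324  -0.26866895  0.09236979] [ 0.4962893  -0.32982364  0.08647242] [ 0.6178381  -0.21005212  0.09822787]
 housing 579 ((0.5522575974464417, -0.2600685954093933), (0.16203095018863678, 0.14900563657283783), 5.141106605529785)
side0 421
 pan z 0.09153493406093498 circle 0.5580552220344543 -0.2698724865913391 0.06408973783254623 mean [ 0.5493673  -0.26603398  0.09162136] [ 0.49652866 -0.3336113   0.08734673] [ 0.6138205  -0.2059069   0.09601022]
 housing 589 ((0.5493571758270264, -0.2513495981693268), (0.15452300012111664, 0.13956496119499207), 3.0721659660339355)
wrist0 0
```

```bash
cat >> h.py <<'E'
from scipy.spatial.transform import Rotation as Ro
def ori(yawh,lean,flip=1):
    """tool z leaned `lean` deg from down toward direction yawh; tool y horizontal perpendicular"""
    h=np.array([np.cos(np.deg2rad(yawh)),np.sin(np.deg2rad(yawh)),0]); l=np.deg2rad(lean)
    z=np.array([0,0,-1])*np.cos(l)+h*np.sin(l); y=flip*np.cross([0,0,1],h); x=np.cross(y,z)
    R=np.stack([x,y,z],1); return Ro.from_matrix(R).as_euler('xyz',degrees=True),z
E
python3 - <<'E'
from h import *
lo=np.array([-169.25,-16.82,-84.01,7.8,-59.2,7.22,-163.78]);hi=np.array([169.25,113.86,82.57,145.47,239.2,106.19,163.78])
W=np.array([.505,.2005,.051]); S=np.array([.556,-.270,.092])
def mar(q): return -1 if q is None else round(float(np.min(np.minimum(np.array(q)-lo,hi-q))),0)
for a in [20,30,40,50]:
  for f in [1,-1]:
    e,z=ori(-103.6,-a,f); 
    r=[ctrl.inverse_kinematics(W+.019*z-d*z,e) for d in (0,.1)]
    print('pick',a,f,[mar(x) for x in r],None if r[0] is None else np.round(r[0]))
    row=[]
    for yw in range(-180,180,30):
        e,z=ori(yw,60-a,f); row.append((yw,min(mar(ctrl.inverse_kinematics(S+[0,0,.03+d]+.019*z,e)) for d in (0,.1))))
    print('  place',row)
E
```

```text
pick 20 1 [17.0, 27.0] [ -4.  28. -15. 120. -25.  24.  -8.]
  place [(-180, 0.0), (-150, 13.0), (-120, 30.0), (-90, 34.0), (-60, 17.0), (-30, 0.0), (0, 7.0), (30, 0.0), (60, 2.0), (90, 6.0), (120, 1.0), (150, -1)]
pick 20 -1 [16.0, 3.0] [ 15.  34. -40. 119.   9.  23. 141.]
  place [(-180, -1), (-150, 7.0), (-120, 21.0), (-90, 1.0), (-60, 9.0), (-30, 0.0), (0, 4.0), (30, 5.0), (60, 7.0), (90, 14.0), (120, 2.0), (150, -1)]
pick 30 1 [14.0, 15.0] [  9.  31. -24. 123. -45.  21.  18.]
  place [(-180, 10.0), (-150, 21.0), (-120, 35.0), (-90, 36.0), (-60, 17.0), (-30, 5.0), (0, 4.0), (30, 0.0), (60, 4.0), (90, 14.0), (120, 8.0), (150, 6.0)]
pick 30 -1 [10.0, 0.0] [ 29.  40. -50. 122.   7.  17. 149.]
  place [(-180, 9.0), (-150, 16.0), (-120, 24.0), (-90, 10.0), (-60, 2.0), (-30, 1.0), (0, 7.0), (30, 2.0), (60, 14.0), (90, 22.0), (120, 12.0), (150, 7.0)]
pick 40 1 [8.0, 1.0] [ 32.  42. -47. 124. -38.  15.  20.]
  place [(-180, 21.0), (-150, 29.0), (-120, 39.0), (-90, 36.0), (-60, 23.0), (-30, 15.0), (0, 18.0), (30, 1.0), (60, 6.0), (90, 21.0), (120, 20.0), (150, 18.0)]
pick 40 -1 [10.0, 5.0] [ 48.  62. -74. 123.  58.  24. 112.]
  place [(-180, 20.0), (-150, 26.0), (-120, 17.0), (-90, 10.0), (-60, 21.0), (-30, 15.0), (0, 17.0), (30, 18.0), (60, 26.0), (90, 30.0), (120, 22.0), (150, 19.0)]
pick 50 1 [4.0, 11.0] [ 46.  56. -59. 124. -23.  11.  15.]
  place [(-180, 32.0), (-150, 37.0), (-120, 42.0), (-90, 39.0), (-60, 33.0), (-30, 30.0), (0, 31.0), (30, 15.0), (60, 1.0), (90, 28.0), (120, 32.0), (150, 31.0)]
pick 50 -1 [8.0, 11.0] [ 54.  71. -76. 124.  57.  20. 120.]
  place [(-180, 32.0), (-150, 33.0), (-120, 8.0), (-90, 6.0), (-60, 32.0), (-30, 30.0), (0, 32.0), (30, 36.0), (60, 38.0), (90, 38.0), (120, 33.0), (150, 31.0)]
```

```bash
python3 - <<'E'
from h import *
from fit import fit
o=[180,0,90]
ctrl.move_pose([0.556,-0.32,0.30],o)
c=cap('wrist','w2.png'); np.savez('w2.npz',**c); P=cloud(c)
for r in ctrl.tip_of('wrist','scale_axis'): print(r)
Q=P.reshape(-1,3);Q=Q[np.isfinite(Q).all(1)&(np.linalg.norm(Q[:,:2]-[.556,-.27],axis=1)<.09)&(Q[:,2]>.07)&(Q[:,2]<.125)]
zm=np.median(Q[:,2]); Q=Q[abs(Q[:,2]-zm)<.006].astype(np.float32); print(zm,Q[:,2].std(),cv2.minEnclosingCircle(Q[:,:2].copy()),Q.mean(0))
e,z=ori(-103.6,-28,1); W=np.array([.505,.2005,.051])
ctrl.move_pose(W+.019*z-.10*z,e)
c=cap('wrist','w3.png'); np.savez('w3.npz',**c); P=cloud(c); print(fit(P,c['pixels'],np.array([.505,.2,.051])))
print(ctrl.get_t())
E
```

```text
0.09356510101299671 0.0007743158 ((0.5503536462783813, -0.27062690258026123), 0.05999439209699631) [ 0.55031013 -0.26885685  0.0935658 ]
(array([0.50436527, 0.20168936]), np.float64(-103.62531765133151), 4791, np.float64(0.0008842098267801162))
6.0083
```

View pics/w2.png

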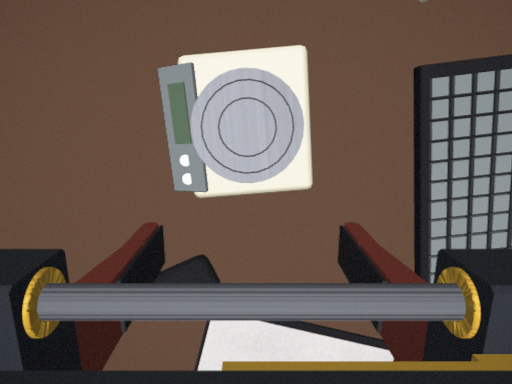

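View pics/w3.png

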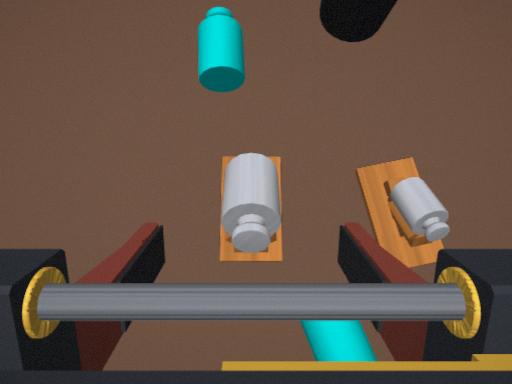

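The pan is seen at (247,126) in w2, radius 60.0 mm as specified, top z≈0.0935. The target is centred between the fingers at (251,195) in w3: plain steel, in the bigger cradle. I'm going in to grasp it.

```bash
python3 - <<'E'
from h import *
e,z=ori(-103.6,-28,1); W=np.array([.505,.2012,.051])
print(ctrl.move_linear(W+.019*z,e,speed=.08,force_limit=8))
f0=np.array(ctrl.get_ft_force())
ctrl.grip(0.0,35); print('width',ctrl.get_width()*88, np.array(ctrl.get_ft_force())-f0,ctrl.get_position())
cap('wrist','w4.png')
print(ctrl.get_t())
E
```

```text
False
width 40.34095403818355 [ 5.05510967  1.25240095 -0.69442208] [0.50842093 0.20959966 0.03448121]
8.25
```

View pics/w4.png

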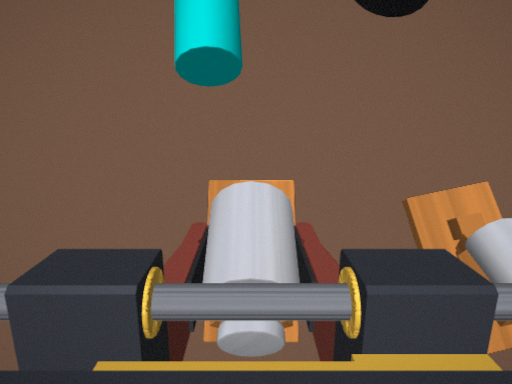

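```bash
python3 - <<'E'
from h import *
p=np.array(ctrl.get_position())
fz=[ctrl.get_ft_force()]
ctrl.move_linear(p+[0,0,.13],speed=.12)
print('width',ctrl.get_width()*88,np.round(fz+[ctrl.get_ft_force()],1))
e,z=ori(-100,32,1); S=np.array([.552,-.2705,.0935])
ctrl.move_pose(S+[0,0,.05+.03]+.019*z,e)
ctrl.hold(.3)
print('width',ctrl.get_width()*88,np.round(ctrl.get_ft_force(),1),ctrl.get_t())
for n in ['scene','side','wrist']:
    c=cap(n,n+'5.png'); np.savez(n+'5.npz',**c)
    for k in ['big_mid','big_foot','scale_axis']:
        for r in ctrl.tip_of(n,k)[:3]: print(n,k,np.round(r['at'],1),round(r['confidence'],2))
import cv2
s=cv2.imread('pics/scene5.png')[100:230,160:330]; d=cv2.imread('pics/side5.png')[100:230,200:370]
cv2.imwrite('pics/j5.png',np.vstack([cv2.resize(s,None,fx=2.3,fy=2.3),cv2.resize(d,None,fx=2.3,fy=2.3)]))
E
```

```text
width 40.47602232411645 [[ 5.2  1.1 -2.1]
 [ 0.8 -0.6 -4.7]]
width 40.585262208024965 [-0.6  0.8 -5.1] 11.5167
scene big_mid [364.2 266.9] 0.58
scene big_mid [295.6 222.3] 0.52
scene big_foot [358.8 260.7] 0.8
scene big_foot [327.6 241.1] 0.71
scene big_foot [304.1 231.2] 0.52
scene scale_axis [226.5 166.3] 0.74
scene scale_axis [220.5 242.3] 0.33
side big_mid [273.6 234.6] 0.79
side big_mid [277.2 315.8] 0.77
side big_mid [281.1 133.3] 0.49
side big_foot [280.2 305.6] 0.64
side big_foot [281.2 140. ] 0.54
side scale_axis [276.3 161.9] 0.8
side scale_axis [259.1 222.6] 0.45
side scale_axis [185.9 247.2] 0.18
wrist big_mid [249.8 257.5] 0.86
```

View pics/j5.png

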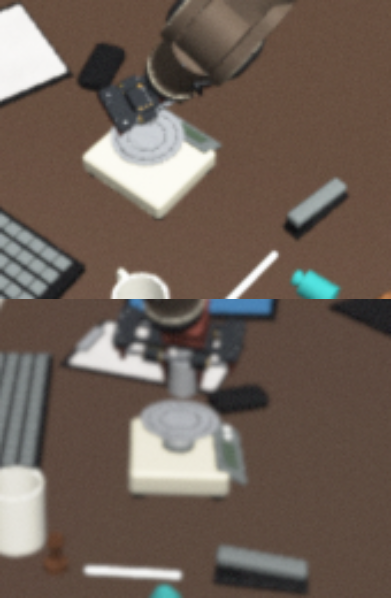

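View pics/wrist5.png

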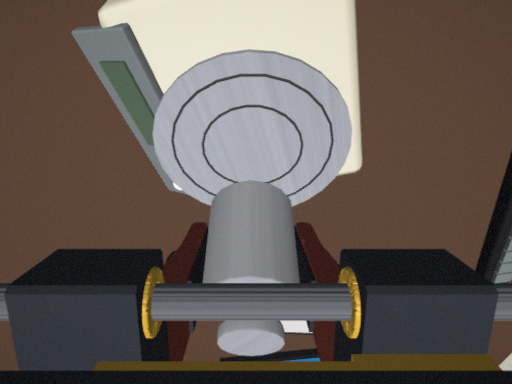

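```bash
cat > fit2.py <<'E'
from h import *
from scipy.optimize import least_squares
def analyse(c,p_tcp,zt,verbose=True):
    P=cloud(c); G=np.array(p_tcp)-.019*zt
    u,v=np.meshgrid(np.arange(512),np.arange(384))
    rgb=c['pixels'].astype(float); grey=((rgb.max(2)-rgb.min(2))<25)&(rgb.mean(2)>70)
    ok=np.isfinite(P).all(2)&grey
    d=P-G
    m=ok&(np.linalg.norm(d[:,:,:2],axis=2)<.03)&(d[:,:,2]>-.028)&(d[:,:,2]<.045)&(abs(u-252)<55)&((v<283)|(v>318))
    Q=P[m]
    def res(p):
        k=np.array([p[3],p[4],1]);k/=np.linalg.norm(k)
        dd=Q-(G+p[:3]); s=dd@k; r=np.linalg.norm(dd-np.outer(s,k),axis=1)
        def sd(a,b,R):
            x=r-R; y=np.maximum(a-s,s-b); return np.where((x>0)&(y>0),np.hypot(x,y),np.maximum(x,y))
        return np.minimum(sd(-.03,.022,.021),sd(.030,.039,.013))
    o=least_squares(res,[0,0,0,0,0],loss='soft_l1',f_scale=.0015)
    k=np.array([o.x[3],o.x[4],1]);k/=np.linalg.norm(k); mid=G+o.x[:3]; foot=mid-.03*k
    print('G',G.round(4),'mid off mm',(o.x[:3]*1e3).round(1),'tilt deg x,y',np.rad2deg(o.x[3:]).round(2),'n',len(Q),'rms',np.sqrt(np.mean(o.fun**2)).round(5))
    Qp=P[ok&(np.linalg.norm((P-[.552,-.2705,.0935])[:,:,:2],axis=2)<.075)&(abs(P[:,:,2]-.0935)<.006)].astype(np.float32)
    e=cv2.minEnclosingCircle(Qp[:,:2].copy()); print('pan',e,'z',np.median(Qp[:,2]))
    print('foot',foot.round(4),'foot-pan',((foot[:2]-e[0])*1e3).round(1))
if __name__=='__main__':
    e,z=ori(-100,32,1); analyse(np.load('wrist5.npz'),ctrl.get_position(),z)
    # scene / side pans and weight in own cams
    for n in ['scene5','side5']:
        c=np.load(n+'.npz'); P=cloud(c).reshape(-1,3); rgb=c['pixels'].reshape(-1,3).astype(float)
        g=np.isfinite(P).all(1)&(rgb.max(1)-rgb.min(1)<25)&(rgb.mean(1)>80)
        w=P[g&(np.linalg.norm(P[:,:2]-[.552,-.2705],axis=1)<.03)&(P[:,2]>.14)&(P[:,2]<.2)]
        print(n,len(w), w.min(0) if len(w) else '',w.max(0) if len(w) else '')
E
python3 fit2.py
```

```text
G [ 0.552  -0.2705  0.1735] mid off mm [-1.8 -0.5 -1.2] tilt deg x,y [-0.04 -0.02] n 10267 rms 0.00046
pan ((0.5510273575782776, -0.27089446783065796), 0.06063268333673477) z 0.093466155
foot [ 0.5502 -0.271   0.1423] foot-pan [-0.9 -0.1]
scene5 17 [ 0.54264696 -0.26196125  0.14150336] [ 0.57146818 -0.24666828  0.19652353]
side5 176 [ 0.52340797 -0.27994493  0.14061489] [ 0.58093842 -0.24495269  0.19544829]
```

```bash
python3 - <<'E'
from h import *
p=np.array(ctrl.get_position()); p[0]+=.0008
q=p.copy(); q[2]-=.038
print(ctrl.move_linear(q,speed=.06,force_limit=3)); ctrl.hold(.3)
F=[ctrl.get_ft_force()]
print(ctrl.move_linear(q-[0,0,.018],speed=.008,force_limit=2.0)); ctrl.hold(.2)
F.append(ctrl.get_ft_force()); print(np.round(F,2),ctrl.get_position(),p,ctrl.get_t())
c=cap('wrist','w6.png'); np.savez('w6.npz',**c)
E
```

```text
False
True
[[-0.78  0.52 -5.13]
 [ 1.33 -1.75 -0.46]] [ 0.55067242 -0.28010009  0.105826  ] [ 0.55105035 -0.28043396  0.15738946] 14.8667
```

View pics/w6.png

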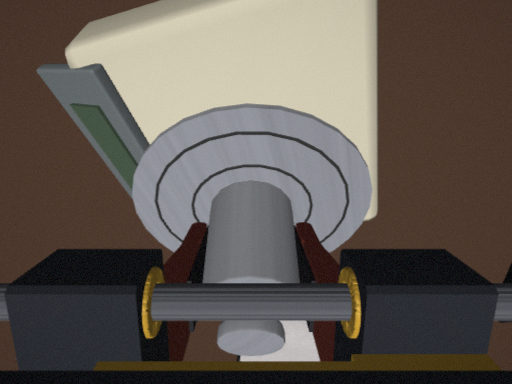

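In w6 the foot sits inside the inner ring around (252,200), and the pan bears about 4.7 N while the weight is still gripped. I'll check the pose, then release.

```bash
python3 - <<'E'
from h import *
from fit2 import analyse
e,z=ori(-100,32,1); analyse(np.load('w6.npz'),ctrl.get_position(),z)
ctrl.hold(.2); print(np.round(ctrl.get_ft_force(),2))
ctrl.grip(0.85,35); print(ctrl.get_width(),np.round(ctrl.get_ft_force(),2))
p=np.array(ctrl.get_position())
ctrl.move_linear(p-.11*z,speed=.08); 
ctrl.hold(.2)
c=cap('wrist','w7.png'); np.savez('w7.npz',**c); print(np.round(ctrl.get_ft_force(),2),ctrl.get_t())
cap('scene','s7.png');cap('side','d7.png')
s=cv2.imread('pics/s7.png')[100:300,160:420]; d=cv2.imread('pics/d7.png')[100:300,140:400]
cv2.imwrite('pics/j7.png',np.vstack([cv2.resize(x,None,fx=1.5,fy=1.5) for x in (s,d)]))
E
```

```text
G [ 0.5523 -0.2701  0.1219] mid off mm [-1.7 -0.6 -1.1] tilt deg x,y [0.03 0.  ] n 10245 rms 0.00047
pan ((0.5511484742164612, -0.27072158455848694), 0.06063734367489815) z 0.09131384
foot [ 0.5506 -0.2707  0.0907] foot-pan [-0.6  0. ]
[ 2.34 -1.97 -0.54]
0.8495290830461946 [-0.04  0.5   0.07]
[0.64 0.36 0.56] 17.6
```

View pics/w7.png

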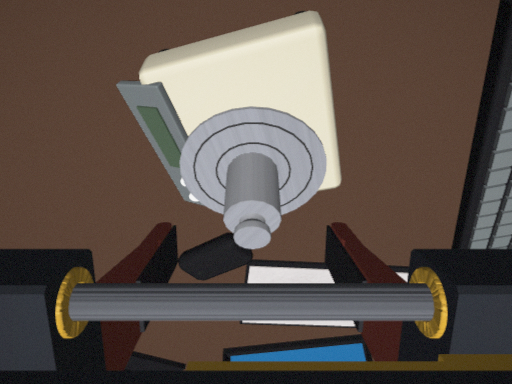

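View pics/j7.png

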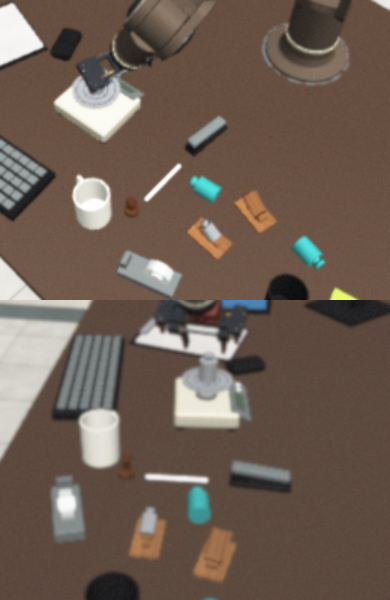

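The weight stands upright at about (252,190), its foot inside the inner ring. The gripper is clear of it, and the small weight and bystanders are where they were. Handing in.

```bash
python3 - <<'E'
from h import *
ctrl.finish_job(); print(ctrl.get_t())
E
```

```text
the job is handed in; nothing more can be done
the job is handed in; nothing more can be done
```

The larger steel weight is standing upright, knob up, on the middle of the scale's pan, and the job is handed in at about 18 s of the 42 s allowed. No verdict was reported.

- **Picking up:** I gripped the weight across its sides in its cradle, lifted it and turned it upright.
- **Lowering:** I let it down slowly until the force sensor reacted. The pan was bearing about 4.7 N while the fingers still held the weight. My stop was set at 2 N, so it overshot that, but stayed well under the 18 N limit.
- **Last checks before release:** Measured in the wrist camera, the foot was about 0.6 mm from the pan's centre and the tilt was about 0.03°. The pan had sunk about 2 mm.
- **After release:** The pictures show the weight standing inside the inner ring with the gripper about 110 mm clear. The small weight, the turquoise look-alikes and the bystanders look unmoved, though I did not re-measure them or re-fit the weight's pose.

**Disagreement:** The cameras differed by about 4–5 mm in x, both on the pan's centre and on the weight. I placed the weight relative to the pan in the wrist view. There the held weight showed a consistent bias of about 1.8 mm, which cancels out. The trained networks did not reliably find the scale's axis point, so I located the pan from depth data instead; the circle fitted to it had a 60.0 mm radius, matching the pan.

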